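# Pin back a sprung belt tensioner

### The job

The drive belt is off this tape transport and a new one is to be slipped on: take the lock pin from its stand, put it into the hole in the sprung tension arm, and swing that arm back against its spring until the pin drops through into the lock plate underneath, so that the arm stays locked with the pin pushed fully home. Never force the pin or go on pushing the tension arm against it once it has caught, never let the arm fly back, and leave the other pin and the things lying around where they are.

Things in the scene. Friction and masses are not known exactly. Their poses are not given: they have to be found in the camera images.
- lock_pin: The lock pin, plain steel, about 60 g, 53 mm long: shank 8 mm across, 28 mm long, tip tapered over 3 mm; then a collar 20 mm across, 3 mm thick; then a knurled round head 16 mm across, 22 mm tall (the short thick head). Starts in the stand. Origin at the end of the tip, z up along the pin: collar underside at z = 28 mm, head from 31 to 53 mm.
- drift: The other steel pin in the stand, not to be used: same shank and collar, but a thin tall head, 10 mm across and 45 mm tall. Origin at its tip, z up along it.
- pin_stand: Dark wooden stand, 60 x 130 x 34 mm (x, y, z), fixed. Origin at the centre of its underside. Two holes 9 mm wide and 30 mm deep at y = +35 and -35 mm; the lock pin stands in one (either), the other pin in the other, collars resting on the stand's top.
- deck: Tape transport chassis, lid and belt off: aluminium plate 300 x 380 mm (x, y), fixed; origin at the centre of its underside at bench level, plate top at z = 30 mm. In its frame (mm): arm pivot at (0, 75), flywheel (60, -115), motor (100, 115), transformer 50 x 66 at (-105, 135) and 64 high, circuit board 75 x 100 at (-95, -115) with parts up to 58 high.
- tension_arm (a joint): Swing of the sprung arm in rad: 0 at rest, growing clockwise seen from above (the wheel comes nearer the robot), end stop at 1.40. A torsion spring drives it back to 0: 0.20 N m at rest, 0.37 N m at 0.85 rad, that is 2 to 4 N at the wheel. Let go unlocked, it flies back.
- pivot (a point): The arm's pivot axis, 62 mm above the bench (the level of the boss top; hub and nut, 31 mm across with the spring, reach 74 mm). Its frame turns with the arm: x along the arm to the hole and the wheel, z up.
- pin_hole (a point): Mouth centre of the arm's pin hole, on its 24 mm square boss, 62 mm above the bench, 50 mm from the pivot; x outwards along the arm, z up. Hole 9 mm, bevelled, right through the 14 mm boss, 2 mm above the lock plate. A pin put in at rest stands on the plate, its origin 16 mm below this point, and slides along as the arm swings; over the lock hole it drops until the collar sits on the boss (28 mm below).
- wheel_top (a point): Centre of the top of the tension wheel, the black roller at the arm's end, 95 mm from the pivot, 86 mm above the bench (its 3 mm screw head goes higher). 28 mm across (thin rims 31 mm), 24 mm tall, underside 62 mm above the bench; spins freely. The arm below it is 18 mm wide. Across the arm there is 30 mm or more of free room on both sides of the wheel.
- screwdriver: Bystander: screwdriver lying on the bench, right of the stand.
- cleaner: Bystander: white cleaner bottle, 50 mm across and 110 mm tall, origin under its centre.
- empty_reel: Bystander: grey plastic tape reel, 127 mm across and 14 mm thick, lying flat, origin under its centre.
- flywheel (a point): Centre of the steel flywheel's top hub, 80 mm above the bench (a thin spindle goes to 90 mm). Flywheel 124 mm across, its rim 70 mm above the bench.
- motor (a point): Centre of the top of the motor's brass pulley, 38 mm across, 75 mm above the bench; its square flange below is 56 mm wide.
- lock_nominal (a point): Lock plate: brass block 40 x 84 mm under the arm, flat top 46 mm above the bench. Its lock hole (9 mm wide, 15 mm deep, bevelled) lies 50 mm from the pivot. This point, at 0.85 rad of arm swing, is only the drawing's place: on this machine the clamped plate was shifted along the arc, so the hole is anywhere from 0.55 to 1.15 rad: find it by the pin dropping in.

How it is judged:
By the outcome, as a careful person would: the job done as asked, in the order asked, and still so for the second after the job is handed in, with the robot touching nothing.
It also fails if it takes over 72 s, if anything falls off the work surface, if the arm or the gripper's body presses on something with over 40 N, if the wrist force passes 120 N, or if a joint passes its speed limit or range.

### The arm

A 6-joint arm with a two-finger parallel gripper is mounted at the origin on the work surface. World frame = base frame: x ahead of the robot, y to its left, z up, the work surface at z = 0. Lengths are in m, angles in rad, forces in N, time in s.
With the tool pointing down it reaches from about 0.275 to 0.725 m from the base axis. Payload 15.9 kg.
Tool frame: the origin (TCP) lies at the very end of the fingers, on their centre line; the grasp point (between the pads) lies env.grip_depth behind it (env.grip_depth is the distance from the TCP to the grasp point, in m); z points along the fingers, y is the line along which they close (so a half turn about z gives the same grasp; the last joint's range is limited). The gripper opens to 85 mm and grips with 20 to 120 N. Pads are 22 mm wide; open, the fingers measure 114 mm over their backs; the gripper's body (76 mm by 85 mm) begins 54 mm behind the grasp point. The pads swing forward as they close: fully open they stand 13 mm farther back than shut.
Start: joints at [-1.315, 0.213, -0.034, 1.323, 0, 1.571], TCP at [0.127, -0.484, 0.231] pointing down, gripper open.
Joint ranges: [-2.98, 2.98], [-0.74, 1.72], [-1.14, 1.35], [-2.1, 2.04], [-1.57, 1.44], [-3.14, 3.14]. Speed limits (rad/s): [1.89, 1.89, 2.39, 2.57, 3.14, 3.14].

### API

Orientations are given as a unit quaternion [w, x, y, z].
In Python, from bench import monitor, optics, env, spotter gives the robot as it stands. The module is installed in compiled form; this text tells all that it offers.
- The arm moves only by the tool step_arm, never from a script. Its argument "commands" is one flat list of numbers, 7 for each row, row after row: the opening, from 0 (shut) to 1 (fully open), then the shift along the tool's x, y, z in units of 25 mm (1.0 is 25 mm), then the turn, a rotation vector about the tool's x, y, z in units of 10 degrees (1.0 is 10 degrees). In form: [fingers, dx, dy, dz, ax, ay, az, fingers, dx, dy, dz, ax, ay, az, ...]. A call has 1 to 5 rows; each row shifts and turns the commanded pose from where the row before left it, along the tool's axes as they then stand; what a row does not reach is not made up. A row lasts 1/8 s, in which the tool goes at most 62.5 mm and 10.7 degrees, less where a joint would pass 70% of its speed; a pose out of reach is approached as far as the arm can. A call is refused whole if a number of a shift passes 1 or a number of a turn 1, either way. A call with a gripper value outside its range is refused whole. The fingers move at their own pace and stop on an object; the grip force is fixed at half the most. Time passes only in rows, so rows that do not move let the fingers close. It gives the time, the measured TCP pose, the force, the opening and the grip force at its end, in the units of the state.
- monitor.get_state(): the state, without advancing time (a new reading comes with each control period).
- optics.get_image(name): name is "scene" or "top" or "wrist"; returns the picture (480x640x3 uint8, red, green, blue); there is no depth.
- optics.camera_info(name): a dict with "camera_matrix" (3x3 intrinsics, pixels), "R" (3x3) and "t" (3): a world point X has camera coordinates R X + t; the wrist camera has in their place "tool_from_camera" (4x4, takes a point from camera to tool coordinates, whose origin is the TCP and whose axes are the flange's). Camera axes: x right, y down, z forward; pixel columns grow to the right and rows downward; lengths in m; the calibration is good to about 2 mm. A picture is of the moment at which its call begins: read the wrist's pose just before it. camera_info takes no time and is no camera call.
- env.hand_in(): hands the job in; it is judged then, once.
Trained networks look in the newest picture that a camera, given by its name, has taken for a name from the list of things; names that differ only in an ending like _2 or _b are one class to them, and where a whole thing is asked for, a point or a joint stands for the part that bears it (a point fixed in the world has none). Each returns a list of dicts, best first, with "p" (0 to 1); they miss things now and then, are a little off and sometimes report something else, mostly with a low value. They report only what shows in the picture. A call takes as long as a camera call.
- spotter.outline_of(query, camera): "region" (480x640 bool, what is visible of it) and "rect" ([left, top, right, bottom] in pixels, round what is visible of it).
- spotter.mark_of(query, camera): "location" ([column, row] in pixels: a listed point, or the origin of a listed thing).
The state is a dict: "clock": time; "joint_pos": joint angles; "qd": joint speeds; "joint_torque": joint torques, N m; "tcp_pos": TCP position; "orientation": TCP orientation; "contact_force": force on the tool from outside, world axes, zero at the start; "ft_torque": the same for the moment, N m; "finger_gap": finger opening in m; "grip_force": force on a finger pad.
Only numpy, scipy, OpenCV 4.12 (cv2) and the standard library are available. Lean on these libraries where they do the work, as an engineer would, in place of code of your own. Each camera call takes 0.05 s, during which the arm holds its last target. There are 200 camera calls.

## Working session

There is one attempt and no reset: what is moved stays moved. The work goes in short steps, Python scripts to look and compute and a tool call to move; the robot and the scene stay as the last step left them, time stands still between calls to the robot, and variables do not carry over. Pictures are saved under pics/ and viewed, at most 10 in all, crops included, and the job is handed in when it is done.

Besides the shell and the picture viewer there is one more tool, called as name(argument=value, ...) on one line, values as JSON. step_arm: Moves the arm, as the interface text tells. Its arguments: {"type":"object","properties":{"commands":{"type":"array","items":{"type":"number"}}},"required":["commands"]}

```bash
mkdir -p pics
cat > h.py <<'E'
import numpy as np, cv2
from bench import monitor, optics, env, spotter
from scipy.spatial.transform import Rotation as Ro
def st():
    s=monitor.get_state(); return s
def R_of(s):
    q=s["orientation"]; return Ro.from_quat([q[1],q[2],q[3],q[0]]).as_matrix()
def ray(cam,px,s=None):
    i=optics.camera_info(cam); K=np.array(i["camera_matrix"])
    d=np.linalg.inv(K)@np.array([px[0],px[1],1.0])
    if cam=="wrist":
        T=np.array(i["tool_from_camera"]); R=R_of(s)
        return R@T[:3,3]+np.array(s["tcp_pos"]), R@T[:3,:3]@d
    R=np.array(i["R"]);t=np.array(i["t"]); return -R.T@t, R.T@d
def onz(cam,px,z,s=None):
    o,d=ray(cam,px,s); return o+d*(z-o[2])/d[2]
def save(cam,name):
    im=optics.get_image(cam); cv2.imwrite("pics/"+name,im[:,:,::-1]); return im
E
python3 - <<'E'
from h import *
s=st(); print({k:np.round(v,3) for k,v in s.items()}, env.grip_depth)
Z=dict(lock_pin=.006,drift=.006,pin_stand=0,deck=0,pivot=.062,pin_hole=.062,wheel_top=.086,screwdriver=.01,cleaner=0,empty_reel=0,flywheel=.08,motor=.075,lock_nominal=.046)
for cam in ["top","scene"]:
    save(cam,cam+"0.png")
    for q,z in Z.items():
        r=spotter.mark_of(q,cam)
        for m in r[:2]: print(cam,q,round(m["p"],2),np.round(m["location"],1),np.round(onz(cam,m["location"],z)[:2],4))
E
```

```text
{'clock': np.float64(0.0), 'joint_pos': array([-1.315,  0.213, -0.035,  1.323, -0.   ,  1.571]), 'qd': array([-0.001,  0.002,  0.   , -0.001, -0.   , -0.001]), 'joint_torque': array([-4.0000e-03, -6.8615e+01,  4.8713e+01,  1.7000e-02, -0.0000e+00,
        0.0000e+00]), 'tcp_pos': array([ 0.126, -0.483,  0.231]), 'orientation': array([-0.001,  0.992,  0.128, -0.   ]), 'contact_force': array([-0.213, -0.192, -0.2  ]), 'ft_torque': array([-0.013,  0.052,  0.002]), 'grip_force': np.float64(0.0), 'finger_gap': np.float64(0.086)} 0.0187
top lock_pin 0.46 [392.7 267.8] [ 0.4699 -0.2518]
top drift 0.67 [152.5 316. ] [0.323  0.4307]
top drift 0.51 [411.7 272.3] [ 0.4578 -0.3069]
top pin_stand 0.93 [400.2 270.5] [ 0.4625 -0.2747]
top pivot 0.76 [232.4 246.6] [0.5208 0.2021]
top pin_hole 0.74 [249.1 233.9] [0.5566 0.1571]
top wheel_top 0.55 [260.  224.4] [0.5812 0.1254]
top screwdriver 0.7 [471.9 292. ] [ 0.404  -0.4802]
top cleaner 0.77 [407.7 191.7] [ 0.6934 -0.2961]
top flywheel 0.67 [293.5 216.8] [0.6043 0.0351]
top motor 0.79 [210.3 207. ] [0.6276 0.2633]
top lock_nominal 0.96 [247.3 250.4] [0.5116 0.1629]
top lock_nominal 0.24 [405.1 188.1] [ 0.6957 -0.2785]
scene lock_pin 0.58 [228.9 307. ] [ 0.4693 -0.2494]
scene drift 0.7 [206.9 325. ] [ 0.4613 -0.3118]
scene drift 0.57 [354.4 190.9] [0.5001 0.2857]
scene pin_stand 0.57 [223.6 316. ] [ 0.4719 -0.2715]
scene pin_stand 0.34 [122.5 372.8] [ 0.3954 -0.4803]
scene deck 0.69 [344.7 232.6] [0.5633 0.1104]
scene deck 0.68 [336.1 226.7] [0.5318 0.1201]
scene pivot 0.53 [350.3 189.1] [0.5212 0.2152]
scene pin_hole 0.84 [353.3 203.1] [0.5583 0.1624]
scene wheel_top 0.58 [357.8 204. ] [0.584  0.1356]
scene screwdriver 0.85 [122.6 373.6] [ 0.4044 -0.4844]
scene screwdriver 0.37 [391.5 188.3] [0.5903 0.3489]
scene empty_reel 0.88 [327.6 151.1] [0.3122 0.452 ]
scene flywheel 0.8 [346.5 233.6] [0.6115 0.0249]
scene lock_nominal 0.76 [339.2 204.7] [0.5198 0.156 ]
```

View pics/top0.png

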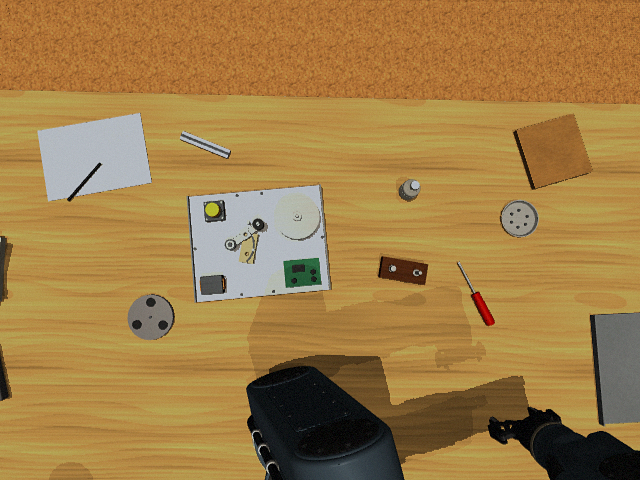

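View pics/scene0.png

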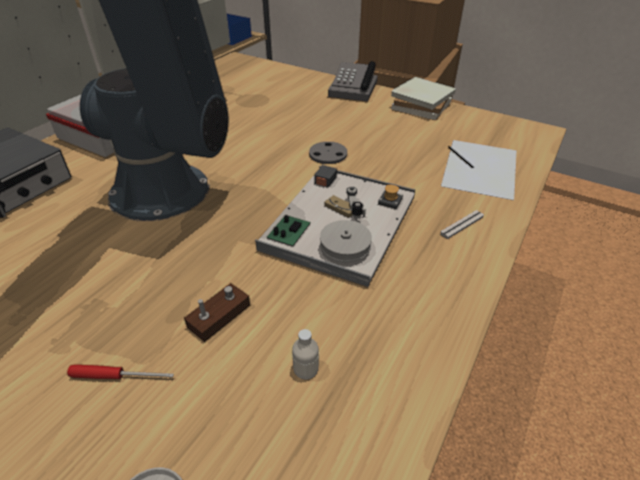

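The scene view shows the short, thick lock pin at pixel (229,293) and the thin, tall drift at (203,308). In the top view, the lock plate's hole is a dark dot near (247,253). I'll turn the tool so the fingers close across the stand, then go above the pin.

step_arm(commands=[1,0,0,0,0,0,-1,1,0,0,0,0,0,-1,1,0,0,0,0,0,-1,1,0,0,0,0,0,-1,1,0,0,0,0,0,-1])

```text
clock: 2.02
tcp_pos: [0.1265, -0.4837, 0.2313]
orientation: [-0.0, 0.843, 0.537, 0.0]
contact_force: [0.6, -0.5, -0.3]
finger_gap: 0.0851
grip_force: 0.0
```

step_arm(commands=[1,0,0,0,0,0,-1,1,0,0,0,0,0,-0.5,1,0.97,1,0,0,0,0,1,0.97,1,0,0,0,0,1,0.97,1,0,0,0,0])

```text
clock: 2.65
tcp_pos: [0.2141, -0.425, 0.2313]
orientation: [0.0, 0.768, 0.64, -0.0]
contact_force: [0.9, -0.3, -0.2]
finger_gap: 0.0852
grip_force: 0.0
```

step_arm(commands=[1,0.97,1,0,0,0,0,1,0.97,1,0,0,0,0,1,0.97,1,0,0,0,0,1,0.97,1,0,0,0,0,1,0.97,1,0,0,0,0])

```text
clock: 3.28
tcp_pos: [0.359, -0.3281, 0.2314]
orientation: [0.0, 0.768, 0.641, 0.0]
contact_force: [0.7, -0.3, 0.7]
finger_gap: 0.0853
grip_force: 0.0
```

step_arm(commands=[1,0.97,1,0,0,0,0,1,0.97,1,0,0,0,0,1,0.97,1,0,0,0,0,1,0.97,1,0,0,0,0,1,0,0,0,0,0,0])

```text
clock: 3.9
tcp_pos: [0.4753, -0.2501, 0.2309]
orientation: [-0.0, 0.767, 0.641, 0.0]
contact_force: [-1.0, -0.7, -0.5]
finger_gap: 0.0853
grip_force: 0.0
```

Run:
```python
from h import *
s=st(); print(np.round(s["tcp_pos"],4),np.round(R_of(s),3).tolist(),np.round(s["joint_pos"],2))
save("wrist","w1.png")
print(np.round(optics.camera_info("wrist")["tool_from_camera"],3).tolist())
for q,z in dict(lock_pin=.006,drift=.006,pin_stand=0).items():
    for m in spotter.mark_of(q,"wrist")[:2]: print(q,m["p"],m["location"],onz("wrist",m["location"],z,s))
    for m in spotter.outline_of(q,"wrist")[:2]: print(q,m["p"],m["rect"])
```

```text
[ 0.4753 -0.2501  0.2309] [[0.177, 0.984, -0.0], [0.984, -0.177, 0.0], [0.0, -0.0, -1.0]] [-0.48  0.29  0.07  1.35  0.    1.26]
[[0.002, -0.955, -0.296, 0.075], [1.0, 0.002, 0.001, -0.0], [-0.0, -0.296, 0.955, -0.143], [0.0, 0.0, 0.0, 1.0]]
lock_pin 0.71 [314.9, 196.1] [ 0.47125153 -0.24415486  0.006     ]
lock_pin 0.95 [302.5, 191.9, 323.2, 216.2]
drift 0.89 [315.7, 258.0] [ 0.46020927 -0.30954021  0.006     ]
drift 0.88 [304.7, 260.7, 322.1, 294.5]
pin_stand 0.84 [314.5, 227.1] [ 0.46467303 -0.27753722  0.        ]
pin_stand 0.93 [275.9, 166.2, 343.1, 301.0]
pin_stand 0.58 [303.9, 263.7, 321.8, 297.7]
```

View pics/w1.png

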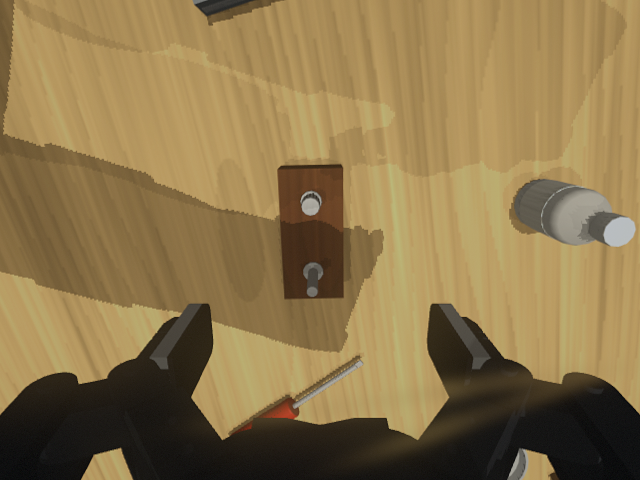

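The wrist view shows the lock pin with its head top at about (310,205) and collar at about (311,200). The drift's collar is at about (313,271), and the stand is aligned with the tool.

Run:
```python
from h import *
s=st(); R=R_of(s)
for px,z in [((310,205),.059),((311.5,201),.037),((313,271),.037)]:
    p=onz("wrist",px,z,s); print(p, (R.T@(p-s["tcp_pos"]))/.025)
r=spotter.outline_of("lock_pin","wrist")[0]["region"]; im=optics.get_image("wrist")
cv2.imwrite("pics/c1.png",cv2.resize(im[150:310,260:360,::-1],None,fx=3.5,fy=3.5,interpolation=cv2.INTER_CUBIC))
ys,xs=np.where(r); print(xs.min(),xs.max(),ys.min(),ys.max(),xs.mean(),ys.mean())
```

```text
[ 0.46630909 -0.24322483  0.059     ] [ 0.28600188 -0.34252431  6.89933113]
[ 0.46696876 -0.24429931  0.037     ] [ 0.24859513 -0.30899121  7.77934233]
[ 0.45548847 -0.31319989  0.037     ] [-2.54504901 -0.26324783  7.77968209]
301 321 191 215 310.43564356435644 202.44554455445544
```

View pics/c1.png

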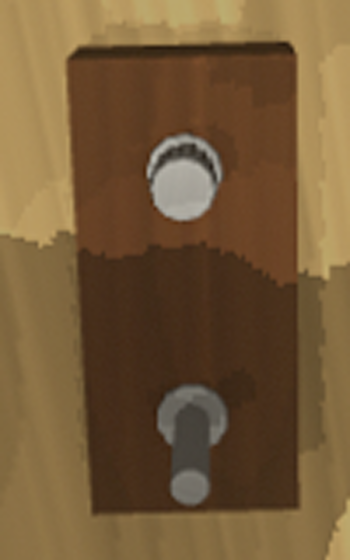

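step_arm(commands=[0.6,0.28,-0.26,1,0,0,0,0.6,0,0,1,0,0,0,0.6,0,0,1,0,0,0,0.6,0,0,1,0,0,0,0.6,0,0,1,0,0,0])

```text
clock: 4.97
tcp_pos: [0.4686, -0.2434, 0.1056]
orientation: [0.0, 0.768, 0.64, 0.0]
contact_force: [0.8, -0.1, 0.8]
finger_gap: 0.0514
grip_force: 0.0
```

step_arm(commands=[0.6,0,0,1,0,0,0,0.6,0,0,0.8,0,0,0,0.6,0,0,0.5,0,0,0,0.6,0,0,0.3,0,0,0,0.6,0,0,0,0,0,0])

```text
clock: 5.6
tcp_pos: [0.4687, -0.2433, 0.0413]
orientation: [-0.0, 0.768, 0.64, -0.0]
contact_force: [0.2, 0.2, 1.0]
finger_gap: 0.0512
grip_force: 0.0
```

step_arm(commands=[0.3,0,0,0,0,0,0,0,0,0,0,0,0,0,0,0,0,0,0,0,0,0,0,0,0,0,0,0,0,0,0,0,0,0,0])

```text
clock: 6.22
tcp_pos: [0.4689, -0.2434, 0.042]
orientation: [0.0, 0.768, 0.64, 0.0]
contact_force: [-3.2, 1.0, 7.5]
finger_gap: 0.0136
grip_force: 58.5
```

Run:
```python
from h import *
im=save("wrist","w2.png")
s=st(); print(s["finger_gap"],s["contact_force"],s["ft_torque"],s["tcp_pos"])
```

```text
0.013254293833016385 [-2.45913002  0.71852383  7.84888313] [0.20401022 0.60649022 0.03878347] [ 0.46888376 -0.24341764  0.04198603]
```

View pics/w2.png

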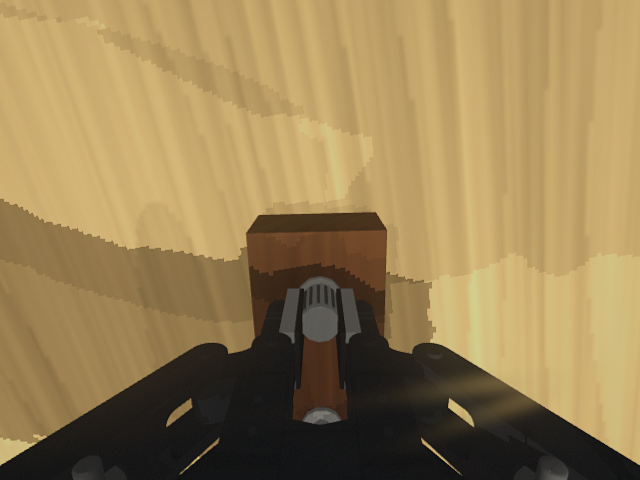

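Run:
```python
from h import *
s=st(); R=R_of(s)
for px,z in [((320,322),.059),((320,322),.061),((320,303),.059),((320,341),.059),((320,280),.037),((348,290),.042),((348,290),.045),((296,343),.064),((348,387),.064),((348,387),.045),((321,412),.037)]:
    p=onz("wrist",px,z,s); print(px,z, (R.T@(p-s["tcp_pos"]))*1000)
```

```text
(320, 322) 0.059 [  2.03182376  -0.05181493 -17.01467408]
(320, 322) 0.061 [  3.1864377   -0.05622589 -19.01505517]
(320, 303) 0.059 [ 10.10379691  -0.06858347 -17.01732596]
(320, 341) 0.059 [ -6.32187714  -0.03446113 -17.01192964]
(320, 280) 0.037 [ 9.87192637 -0.04596544  4.98276967]
(348, 290) 0.042 [ 7.48866158e+00  1.18057356e+01 -8.99648483e-03]
(348, 290) 0.045 [ 8.9000895  11.55105211 -3.0096193 ]
(296, 343) 0.064 [ -3.9762048   -9.05763947 -22.01837443]
(348, 387) 0.064 [-23.72329007  10.95726434 -21.99932247]
(348, 387) 0.045 [-39.19158222  12.73037211  -2.99314075]
(321, 412) 0.037 [-60.39322965   0.59056814   5.00616245]
```

The lock pin is gripped, centred between the pads to within about 2 mm at pixel (320,322). I'll lift it, turn, and carry it over to the deck.

step_arm(commands=[0,0,0,-0.2,0,0,0,0,0,0,-0.4,0,0,0,0,0,0,-0.8,0,0,0,0,0,0,-1,0,0,0,0,0,0,-1,0,0,0])

```text
clock: 6.9
tcp_pos: [0.4688, -0.2432, 0.1278]
orientation: [0.0, 0.768, 0.64, 0.0]
contact_force: [0.1, -0.6, -0.4]
finger_gap: 0.0133
grip_force: 58.5
```

step_arm(commands=[0,0,0,-0.7,0,0,-0.97,0,0,0,-0.7,0,0,-0.97,0,0,0,-0.7,0,0,-0.97,0,0,0,-0.6,0,0,-0.97,0,0,0,0,0,0,-0.97])

```text
clock: 7.52
tcp_pos: [0.4693, -0.2436, 0.1957]
orientation: [0.001, 0.435, 0.901, -0.0]
contact_force: [1.0, -0.1, -0.5]
finger_gap: 0.0133
grip_force: 58.5
```

step_arm(commands=[0,0.8,0.98,0,0,0,0,0,0.8,0.98,0,0,0,0,0,0.8,0.98,0,0,0,0,0,0.8,0.98,0,0,0,0,0,0.8,0.98,0,0,0,0])

```text
clock: 8.15
tcp_pos: [0.5035, -0.0879, 0.1946]
orientation: [0.0, 0.437, 0.899, 0.0]
contact_force: [0.3, 0.1, -1.2]
finger_gap: 0.0134
grip_force: 58.5
```

step_arm(commands=[0,0.8,0.98,0,0,0,0,0,0.8,0.98,0,0,0,0,0,0.8,0.98,0,0,0,0,0,0.8,0.98,0,0,0,0,0,0.8,0.98,0,0,0,0])

```text
clock: 8.78
tcp_pos: [0.538, 0.0664, 0.1946]
orientation: [0.0, 0.437, 0.899, 0.0]
contact_force: [-0.3, -0.2, -0.9]
finger_gap: 0.0133
grip_force: 58.5
```

step_arm(commands=[0,0.8,0.98,0,0,0,0,0,0.8,0.9,0,0,0,0,0,0,0,0,0,0,0,0,0,0,0,0,0,0])

```text
clock: 9.28
tcp_pos: [0.55, 0.1255, 0.1942]
orientation: [0.0, 0.437, 0.899, -0.0]
contact_force: [-0.2, -0.0, 0.4]
finger_gap: 0.0136
grip_force: 58.6
```

Run:
```python
from h import *
s=st(); print(np.round(s["tcp_pos"],4),np.round(R_of(s),3).tolist(),np.round(s["joint_pos"],2))
save("wrist","w3.png"); R=R_of(s)
for q,z in dict(pivot=.062,pin_hole=.062,wheel_top=.086,lock_nominal=.046).items():
    for m in spotter.mark_of(q,"wrist")[:2]:
        p=onz("wrist",m["location"],z,s); print(q,m["p"],m["location"],p,(R.T@(p-s["tcp_pos"]))*1000)
```

```text
[0.55   0.1255 0.1942] [[-0.618, 0.786, 0.0], [0.786, 0.618, -0.0], [-0.0, 0.0, -1.0]] [ 0.22  0.35  0.06  1.28 -0.    1.13]
pivot 0.66 [366.9, 116.6] [0.52614332 0.20850458 0.062     ] [ 80.03496927  32.55719749 132.16313486]
pivot 0.31 [311.9, 189.9] [0.52765254 0.14327253 0.062     ] [ 27.81163562  -6.56084846 132.1724137 ]
pin_hole 0.78 [364.8, 186.3] [0.55699951 0.1698705  0.062     ] [ 30.59264876  32.94816963 132.17392665]
wheel_top 0.62 [362.9, 252.2] [0.58203103 0.13398489 0.086     ] [-13.09496103  30.45877839 108.18330972]
lock_nominal 0.88 [315.0, 159.0] [0.51619669 0.16134294 0.046     ] [ 49.10176265  -4.4041406  148.16789179]
```

View pics/w3.png

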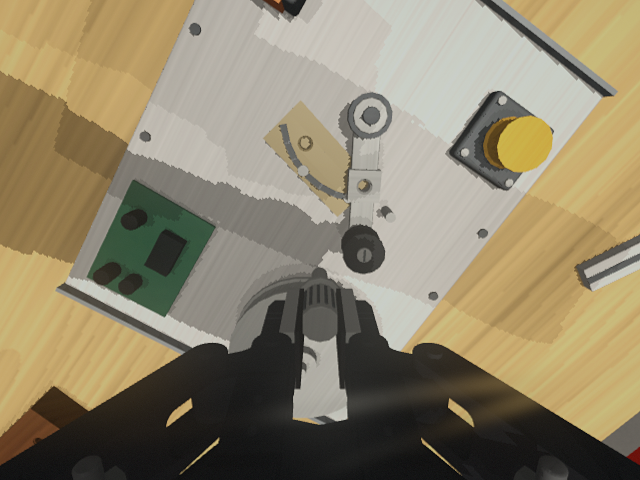

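The wrist view shows the pivot at (370,116), the pin hole at (364,185) and the wheel at (363,250). On the brass plate there is a dark arc from (283,125) to (345,190), a light dot on that arc at (303,171), and a ring at (305,142).

Run:
```python
from h import *
s=st(); R=R_of(s)
def tl(px,z): return (R.T@(onz("wrist",px,z,s)-s["tcp_pos"]))[:2]*1000
piv=tl((370.5,116),.074); ph=tl((364.7,186),.062); wh=tl((363,256),.088)
print(piv,tl((366.9,116.6),.062),ph,wh)
pv=piv
for a,n in [(ph,'hole'),(wh,'wheel')]: print(n,np.linalg.norm(a-pv),np.degrees(np.arctan2(*(a-pv)[::-1])))
for px in [(303,171),(305,142),(284,126),(345,190),(325,186)]:
    p=tl(px,.046); d=p-pv; e=ph-pv
    print(px,p,np.linalg.norm(d), np.arctan2(e[0]*d[1]-e[1]*d[0],e@d))
im=optics.get_image("wrist")
cv2.imwrite("pics/c3.png",cv2.resize(im[85:285,255:415,::-1],None,fx=3,fy=3,interpolation=cv2.INTER_CUBIC))
```

```text
[80.20887982 33.50628642] [80.0319224  32.53658193] [30.84571686 32.84344547] [-15.20839688  30.36521728]
hole 49.36761301819201 -179.23068734021336
wheel 95.46896358339751 -178.11454441917573
(303, 171) [ 39.91010662 -13.7804216 ] 62.12909041820245 0.8515866479113219
(305, 142) [ 61.82977991 -12.00267549] 49.08010724298727 1.1735425834081834
(284, 126) [ 73.47637865 -27.70465568] 61.580077987242426 1.4478211001138883
(345, 190) [25.05989298 19.31022483] 56.94680776034069 0.23851622706782535
(325, 186) [28.20679295  3.45223368] 60.062160506843554 0.5106134412369671
```

View pics/c3.png

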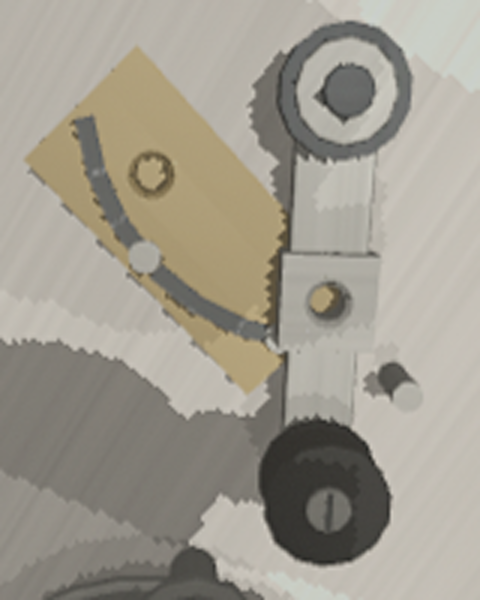

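The lock hole is the ring at (305,142), which works out to about 1.15 rad of swing. Next I'll put the pin just above the arm's hole and take a close look.

step_arm(commands=[0,0.6,0.65,0,0,0,0,0,0.6,0.65,0,0,0,0,0,0,0,0.9,0,0,0,0,0,0,0.9,0,0,0,0,0,0,0.8,0,0,0])

```text
clock: 10.2
tcp_pos: [0.557, 0.171, 0.1278]
orientation: [-0.0, 0.437, 0.9, -0.0]
contact_force: [0.1, -0.8, 0.4]
finger_gap: 0.0139
grip_force: 58.6
```

step_arm(commands=[0,0,0,0.7,0,0,0,0,0,0,0,0,0,0])

```text
clock: 10.45
tcp_pos: [0.5564, 0.1705, 0.1101]
orientation: [-0.001, 0.437, 0.9, -0.001]
contact_force: [-0.5, 0.2, -0.1]
finger_gap: 0.0135
grip_force: 58.6
```

Run:
```python
from h import *
s=st(); R=R_of(s); print(s["tcp_pos"])
im=optics.get_image("wrist")
i=optics.camera_info("wrist"); K=np.array(i["camera_matrix"]); T=np.linalg.inv(np.array(i["tool_from_camera"]))
def pj(p): c=K@(T@np.r_[np.array(p)/1000,1])[:3]; return c[:2]/c[2]
print("tip exp",pj([0,0,36]),"boss at tcp axis",pj([0,0,(s["tcp_pos"][2]-.062)*1000]))
for m in spotter.mark_of("pin_hole","wrist")[:2]: print(m)
for m in spotter.mark_of("lock_pin","wrist")[:2]: print(m)
cv2.imwrite("pics/c4.png",cv2.resize(im[120:400,180:460,::-1],None,fx=2.1,fy=2.1,interpolation=cv2.INTER_CUBIC))
```

```text
[0.55635449 0.17047194 0.11011376]
tip exp [320.84929377 274.28555253] boss at tcp axis [320.80009598 265.77734363]
{'location': [318.8, 266.1], 'p': 0.9}
{'location': [320.9, 271.0], 'p': 0.75}
```

View pics/c4.png

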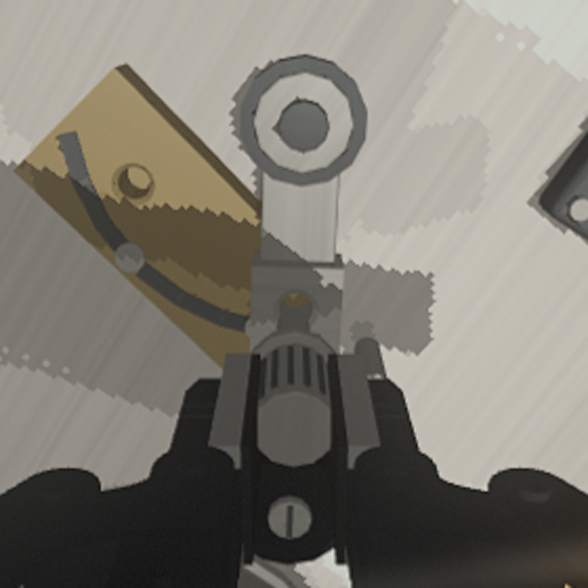

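The pin tip is at about crop (296,317) and the arm hole at about (295,306), so they line up. I'll lower gently.

step_arm(commands=[0,-0.03,0,0.25,0,0,0,0,0,0,0.2,0,0,0,0,0,0,0.12,0,0,0,0,0,0,0.08,0,0,0,0,0,0,0,0,0,0])

```text
clock: 11.22
tcp_pos: [0.5576, 0.1689, 0.095]
orientation: [-0.0, 0.437, 0.899, -0.0]
contact_force: [-0.5, 0.0, -0.6]
finger_gap: 0.0133
grip_force: 58.6
```

step_arm(commands=[0,0,0,0.1,0,0,0,0,0,0,0.1,0,0,0,0,0,0,0,0,0,0])

```text
clock: 11.6
tcp_pos: [0.5576, 0.1689, 0.0899]
orientation: [-0.0, 0.437, 0.899, -0.0]
contact_force: [0.7, 1.0, -1.1]
finger_gap: 0.0135
grip_force: 58.5
```

step_arm(commands=[0,0,0,0.1,0,0,0,0,0,0,0.08,0,0,0,0,0,0,0,0,0,0])

```text
clock: 11.98
tcp_pos: [0.5575, 0.1689, 0.0854]
orientation: [-0.0, 0.437, 0.899, -0.0]
contact_force: [0.7, 0.7, -1.5]
finger_gap: 0.0135
grip_force: 58.5
```

step_arm(commands=[0,0,0,0.07,0,0,0,0,0,0,0,0,0,0])

```text
clock: 12.22
tcp_pos: [0.5576, 0.1689, 0.0837]
orientation: [-0.0, 0.437, 0.899, -0.0]
contact_force: [0.7, -0.7, -1.2]
finger_gap: 0.0133
grip_force: 58.5
```

step_arm(commands=[0.15,0,0,0,0,0,0,0.4,0,0,0,0,0,0,0.55,0,0,0,0,0,0,0.55,0,0,-0.4,0,0,0,0.55,0,0,-0.8,0,0,0])

```text
clock: 12.85
tcp_pos: [0.5571, 0.1688, 0.1142]
orientation: [-0.0, 0.437, 0.899, -0.0]
contact_force: [-0.1, -0.6, 0.9]
finger_gap: 0.047
grip_force: 0.0
```

step_arm(commands=[0.6,-0.6,0,-0.8,0,0,0,0.6,-0.9,0,-0.5,0,0,0,0.6,0,0,0,0,0,0,0.6,0,0,0,0,0,0])

```text
clock: 13.35
tcp_pos: [0.5803, 0.1397, 0.1462]
orientation: [-0.0, 0.437, 0.899, -0.0]
contact_force: [-0.8, -0.6, -0.8]
finger_gap: 0.051
grip_force: 0.0
```

Run:
```python
from h import *
s=st(); R=R_of(s); print(s["tcp_pos"],s["finger_gap"])
im=save("wrist","w5.png")
for q,z in dict(pivot=.062,pin_hole=.062,wheel_top=.086,lock_pin=.046).items():
    for m in spotter.mark_of(q,"wrist")[:1]:
        p=onz("wrist",m["location"],z,s); print(q,m["p"],m["location"],p,(R.T@(p-s["tcp_pos"]))*1000)
```

```text
[0.58033983 0.13966957 0.14617104] 0.0509516704585973
pivot 0.65 [323.5, 99.3] [0.52666207 0.21022448 0.062     ] [88.61324832  1.39200885 84.2010498 ]
pin_hole 0.67 [320.0, 184.8] [0.55565404 0.17021425 0.062     ] [39.24030022 -0.52252217 84.18465085]
wheel_top 0.56 [316.3, 268.3] [0.58217738 0.13307331 0.086     ] [-6.34308751 -2.61272395 60.16959779]
lock_pin 0.93 [321.2, 183.0] [0.55709996 0.169651   0.046     ] [ 37.89872725   0.27109096 100.18397211]
```

View pics/w5.png

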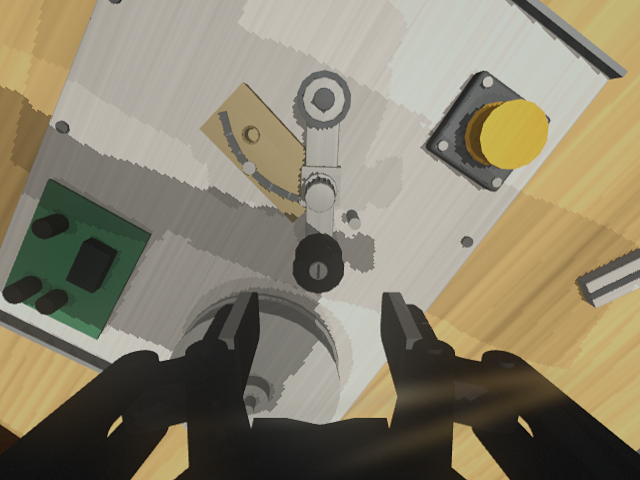

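The pin is standing in the arm hole at (320,190), and the wheel is at (318,268). I'll straddle the wheel with the fingers and narrow the gap to a loose fit around it.

step_arm(commands=[0.6,-0.25,-0.1,0.5,0,0,0.15,0.6,0,0,0.9,0,0,0,0.6,0,0,0.9,0,0,0,0.6,0,0,0.8,0,0,0,0.6,0,0,0,0,0,0])

```text
clock: 14.22
tcp_pos: [0.5813, 0.1324, 0.0668]
orientation: [-0.001, 0.449, 0.893, -0.001]
contact_force: [-0.5, -0.3, 1.4]
finger_gap: 0.0511
grip_force: 0.0
```

step_arm(commands=[0.43,0,0,0,0,0,0,0.43,0,0,0,0,0,0,0.43,0,0,0,0,0,0])

```text
clock: 14.6
tcp_pos: [0.583, 0.1331, 0.0694]
orientation: [0.0, 0.449, 0.894, 0.0]
contact_force: [0.8, 0.7, -0.3]
finger_gap: 0.0365
grip_force: 0.0
```

```bash
cat > look.py <<'E'
from h import *
import sys
s=st(); R=R_of(s); im=optics.get_image("wrist")
print(s["clock"],np.round(s["tcp_pos"],4),round(s["finger_gap"],4),np.round(R.T@s["contact_force"],1), np.round(R_of(s)[:2,0],3))
cv2.imwrite("pics/last_%s.png"%sys.argv[1],im[:,:,::-1])
for q,z in dict(pin_hole=.062,wheel_top=.086,lock_pin=.046).items():
    for m in spotter.mark_of(q,"wrist")[:1]:
        p=onz("wrist",m["location"],z,s); print(q,round(m["p"],2),m["location"],np.round(p,4),np.round((R.T@(p-s["tcp_pos"]))*1000,1))
for m in spotter.outline_of("lock_pin","wrist")[:1]: print("rect",m["p"],np.round(m["rect"],1))
E
python3 look.py a
```

```text
14.6 [0.583  0.1331 0.0694] 0.0365 [0.1 1.  0.3] [-0.597  0.802]
wheel_top 0.58 [320.9, 323.7] [0.582  0.1342 0.086 ] [  1.5  -0.1 -16.6]
lock_pin 0.65 [321.5, 198.1] [0.5576 0.1675 0.046 ] [42.8  0.2 23.4]
rect 0.94 [297.  182.7 351.3 243.5]
```

View pics/last_a.png

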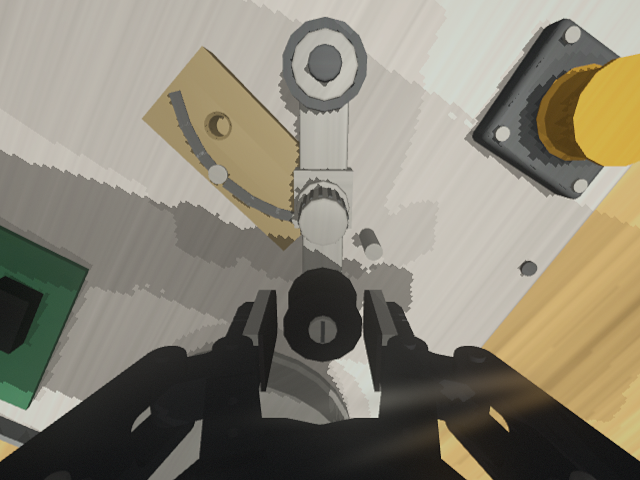

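The fingers straddle the wheel at (322,325) with about 3 mm clearance each side, and the pin head is at (323,220). I'll swing the arm slowly along its arc.

step_arm(commands=[0.43,0,-0.1,0,0,0,0,0.43,0.01,-0.2,0,0,0,0.3,0.43,0.015,-0.33,0,0,0,0.5,0.43,0.015,-0.33,0,0,0,0.5,0.43,0.01,-0.2,0,0,0,0.3])

```text
clock: 15.48
tcp_pos: [0.5573, 0.119, 0.0689]
orientation: [0.0, 0.57, 0.822, 0.0]
contact_force: [3.1, 1.6, -1.8]
finger_gap: 0.0364
grip_force: 1.6
```

```bash
python3 look.py b
python3 - <<'E'
from h import *
s=st()
pv=np.array([.5265,.2095]); h=(.4915+0,0)
# wheel angle now by tcp; rest dir from earlier
d=s["tcp_pos"][:2]-pv; print(np.linalg.norm(d),np.degrees(np.arctan2(d[1],d[0])))
E
```

```text
15.475 [0.5573 0.119  0.0689] 0.0364 [0.5 3.4 1.8] [-0.351  0.937]
wheel_top 0.88 [328.1, 323.1] [0.5592 0.1217 0.086 ] [  1.9   2.8 -17.1]
lock_pin 0.67 [333.9, 191.6] [0.5468 0.1638 0.046 ] [45.6  5.9 22.9]
rect 0.83 [294.4 179.5 352.5 243. ]
0.09556350630664359 -71.02083525826917
```

step_arm(commands=[0.43,0.01,-0.27,0,0,0,0.4,0.43,0.01,-0.27,0,0,0,0.4,0.43,0.01,-0.27,0,0,0,0.4,0.43,0.01,-0.27,0,0,0,0.4,0.43,0.01,-0.27,0,0,0,0.4])

```text
clock: 16.35
tcp_pos: [0.5246, 0.113, 0.0689]
orientation: [0.0, 0.704, 0.711, 0.0]
contact_force: [3.8, 0.6, -2.6]
finger_gap: 0.0364
grip_force: 2.0
```

```bash
cat >> look.py <<'E'
pv=np.array([.5267,.2092])
for q,z in dict(wheel_top=.086,lock_pin=.052).items():
    for m in spotter.mark_of(q,"wrist")[:1]:
        d=onz("wrist",m["location"],z,s)[:2]-pv; print(q,"r",np.linalg.norm(d),"swing deg",-53.8-np.degrees(np.arctan2(d[1],d[0])))
E
python3 look.py c
```

```text
16.35 [0.5246 0.113  0.0689] 0.0364 [0.6 3.8 2.6] [-0.01  1.  ]
wheel_top 0.65 [331.8, 319.7] [0.5289 0.1161 0.086 ] [  3.1   4.3 -17.1]
lock_pin 0.84 [333.0, 190.8] [0.5298 0.1588 0.046 ] [45.8  5.6 22.9]
rect 0.59 [295.2 177.6 354.6 243.7]
wheel_top r 0.0930799743184545 swing deg 34.84845827038562
lock_pin r 0.049401761328397555 swing deg 32.88060931951536
```

step_arm(commands=[0.43,0.01,-0.27,0,0,0,0.4,0.43,0.01,-0.27,0,0,0,0.4,0.43,0.01,-0.27,0,0,0,0.4,0.43,0.01,-0.2,0,0,0,0.3,0.43,0.01,-0.2,0,0,0,0.3])

```text
clock: 17.32
tcp_pos: [0.4947, 0.1175, 0.0689]
orientation: [0.0, 0.806, 0.592, 0.0]
contact_force: [5.2, -0.7, -1.3]
finger_gap: 0.0367
grip_force: 2.3
```

```bash
python3 look.py d
```

```text
17.325 [0.4947 0.1175 0.0689] 0.0367 [0.9 5.1 1.3] [0.299 0.954]
wheel_top 0.9 [332.9, 320.7] [0.5003 0.1185 0.086 ] [  2.6   5.  -17.1]
lock_pin 0.75 [332.2, 187.2] [0.5141 0.161  0.046 ] [47.4  5.5 22.9]
rect 0.88 [293.8 173.1 352.5 239.8]
wheel_top r 0.09445816134218506 swing deg 52.44903985756966
lock_pin r 0.048774871939978696 swing deg 50.9956124115339
```

step_arm(commands=[0.43,0.005,-0.132,0,0,0,0.2,0.43,0.005,-0.132,0,0,0,0.2,0.43,0.005,-0.132,0,0,0,0.2,0.43,0,0,0,0,0,0])

```text
clock: 18.18
tcp_pos: [0.4853, 0.1211, 0.0688]
orientation: [0.0, 0.835, 0.55, 0.0]
contact_force: [3.9, -1.7, -0.3]
finger_gap: 0.0369
grip_force: 2.1
```

```bash
python3 look.py e
```

```text
18.175 [0.4853 0.1211 0.0688] 0.0369 [0.  4.3 0.3] [0.396 0.918]
wheel_top 0.55 [329.0, 317.0] [0.4903 0.1236 0.086 ] [  4.2   3.5 -17.2]
lock_pin 0.85 [332.8, 189.0] [0.5091 0.1616 0.046 ] [46.5  5.8 22.8]
rect 0.85 [296.2 174.1 354.6 239.7]
wheel_top r 0.09301528426212997 swing deg 59.267025648288055
lock_pin r 0.04974873855880373 swing deg 56.65734181952659
```

Close now, so I'll use 1° steps with a settling row after each.

step_arm(commands=[0.43,0.002,-0.066,0,0,0,0.1,0.43,0.002,-0.066,0,0,0,0.1,0.43,0,0,0,0,0,0])

```text
clock: 18.9
tcp_pos: [0.4821, 0.1227, 0.0688]
orientation: [-0.0, 0.845, 0.535, -0.0]
contact_force: [4.7, -1.0, 0.0]
finger_gap: 0.0371
grip_force: 2.1
```

```bash
python3 look.py f
```

```text
18.9 [0.4821 0.1227 0.0688] 0.0371 [ 1.1  4.6 -0. ] [0.428 0.904]
wheel_top 0.92 [328.4, 318.0] [0.4868 0.1247 0.086 ] [  3.8   3.3 -17.2]
lock_pin 0.97 [331.2, 189.0] [0.5067 0.1625 0.046 ] [46.5  5.1 22.8]
rect 0.58 [296.3 173.9 351.9 238.8]
wheel_top r 0.0935051962277945 swing deg 61.48725284855867
lock_pin r 0.049783989929148585 swing deg 59.56690712022798
```

step_arm(commands=[0.43,0.002,-0.066,0,0,0,0.1,0.43,0.002,-0.066,0,0,0,0.1,0.43,0,0,0,0,0,0])

```text
clock: 19.62
tcp_pos: [0.4792, 0.1242, 0.0688]
orientation: [-0.0, 0.854, 0.52, -0.0]
contact_force: [3.5, -1.6, -0.2]
finger_gap: 0.0371
grip_force: 2.1
```

```bash
python3 look.py g
```

```text
19.625 [0.4792 0.1242 0.0688] 0.0371 [0.2 3.9 0.2] [0.46  0.888]
pin_hole 0.72 [394.7, 193.6] [0.5282 0.1522 0.062 ] [47.4 30.6  6.8]
wheel_top 0.72 [333.4, 316.4] [0.4859 0.1258 0.086 ] [  4.5   5.3 -17.2]
lock_pin 0.74 [331.9, 186.3] [0.506  0.1641 0.046 ] [47.8  5.5 22.8]
rect 0.65 [296.1 174.  352.4 236.3]
wheel_top r 0.09286688353373165 swing deg 62.23818521259058
lock_pin r 0.048655452138724936 swing deg 61.03105604732765
```

step_arm(commands=[0.43,0.002,-0.066,0,0,0,0.1,0.43,0,0,0,0,0,0])

```text
clock: 20.23
tcp_pos: [0.4778, 0.125, 0.0688]
orientation: [-0.0, 0.859, 0.512, -0.0]
contact_force: [3.1, -1.8, 1.0]
finger_gap: 0.0368
grip_force: 2.0
```

```bash
python3 look.py h
```

```text
20.225 [0.4778 0.125  0.0688] 0.0368 [-0.1  3.5 -1. ] [0.475 0.88 ]
wheel_top 0.81 [329.1, 319.4] [0.4825 0.1261 0.086 ] [  3.2   3.6 -17.2]
lock_pin 0.71 [327.6, 183.2] [0.5042 0.1665 0.046 ] [49.1  3.5 22.8]
rect 0.6 [307.2 168.  354.  224.8]
wheel_top r 0.09414378284867124 swing deg 64.19056071493443
lock_pin r 0.047275278940291814 swing deg 64.11272664792364
```

```bash
cat > pr.py <<'E'
from h import *
s=st(); tz=s["tcp_pos"][2]
i=optics.camera_info("wrist"); K=np.array(i["camera_matrix"]); T=np.linalg.inv(np.array(i["tool_from_camera"]))
def pj(P): c=(T@np.c_[P/1000,np.ones(len(P))].T)[:3]; u=K@c; return (u[:2]/u[2]).T
a=np.linspace(0,2*np.pi,60); R=R_of(s)
def rect(tip,x,y):
    P=[]
    for r,z in [(10,28),(10,31),(8,31),(8,53)]:
        P.append(np.c_[x+r*np.cos(a),y+r*np.sin(a),np.full(60,tz*1000-(tip+z))])
    p=pj(np.vstack(P)); return np.r_[p.min(0),p.max(0)]
im=optics.get_image("wrist")
for m in spotter.outline_of("lock_pin","wrist")[:1]: obs=np.array(m["rect"]); print("obs",m["p"],obs)
from scipy.optimize import least_squares
f=least_squares(lambda v:rect(*v)-obs,[46,46,5],loss="soft_l1"); print("fit tip,x,y",f.x,f.fun)
for t in (46,34): 
    g=least_squares(lambda v:rect(t,*v)-obs,[46,5]); print(t,g.x,g.fun,g.cost)
E
python3 pr.py
```

```text
obs 0.95 [305.3 168.4 353.4 225.8]
fit tip,x,y [28.03933232 46.89044636  4.01369068] [ 0.07868729 -0.06545125 -0.07853615  0.05753697]
46 [50.48523794  3.36721645] [-3.55174888 -4.31848715  2.99680847  4.07173034] 28.41205020221644
34 [48.08006973  3.84941149] [-0.9015818  -1.35198936  0.89997248  1.27398968] 2.536862576501126
```

The fit says the pin has dropped: its tip is at or below 34 mm, against 46 mm before. I'll ease the arm back slowly until the lock takes the spring load.

step_arm(commands=[0.43,0.001,0.033,0,0,0,-0.05,0.43,0.001,0.033,0,0,0,-0.05,0.43,0.001,0.033,0,0,0,-0.05,0.43,0.001,0.033,0,0,0,-0.05,0.43,0,0,0,0,0,0])

```text
clock: 21.3
tcp_pos: [0.4808, 0.1235, 0.0687]
orientation: [-0.0, 0.85, 0.527, -0.0]
contact_force: [0.0, -1.2, -0.9]
finger_gap: 0.0369
grip_force: 0.0
```

```bash
python3 look.py i; python3 pr.py
```

```text
21.3 [0.4808 0.1235 0.0687] 0.0369 [-1.1  0.6  0.9] [0.444 0.896]
wheel_top 0.93 [326.4, 317.4] [0.4849 0.126  0.086 ] [  4.1   2.6 -17.3]
lock_pin 0.59 [325.1, 184.9] [0.5044 0.1658 0.046 ] [48.4  2.4 22.7]
rect 0.97 [300.6 169.  353.5 227.1]
wheel_top r 0.0930618219519524 swing deg 62.8587026500732
lock_pin r 0.047823370202625615 swing deg 63.51265995952008
obs 0.81 [302.9 168.  352.7 224.4]
fit tip,x,y [28.46146968 47.33607474  3.33048144] [ 0.85784135 -0.64677678 -0.85498839  0.54338062]
46 [50.80012073  2.84640149] [-2.50027102 -4.80036227  2.10962087  4.46805283] 26.85441471770869
34 [48.42320962  3.20149758] [-0.05568616 -1.83330544  0.05572553  1.68503962] 3.103286817267799
```

The force is zero and the arm holds, so it is locked. I'll open, rise clear of the wheel, move over the pin with the fingers shut, and press it home gently.

step_arm(commands=[0.5,0,0.1,0,0,0,0,0.6,0,0,0,0,0,0,0.6,0,0,-0.4,0,0,0,0.6,0,0,-0.9,0,0,0,0.6,0,0,-0.9,0,0,0])

```text
clock: 22.38
tcp_pos: [0.4831, 0.1224, 0.1251]
orientation: [0.0, 0.85, 0.527, 0.0]
contact_force: [0.7, 0.1, 0.2]
finger_gap: 0.0514
grip_force: 0.0
```

step_arm(commands=[0.3,0.6,0,-0.3,0,0,0,0,0.7,0,0,0,0,0,0,0.6,0,0,0,0,0,0,0,0,0,0,0,0,0,0,0,0,0,0,0])

```text
clock: 23.0
tcp_pos: [0.5038, 0.1648, 0.1309]
orientation: [-0.0, 0.85, 0.527, -0.001]
contact_force: [-0.8, -0.6, 0.1]
finger_gap: 0.0
grip_force: 0.0
```

```bash
python3 look.py j; python3 pr.py
```

```text
23.0 [0.5038 0.1648 0.1309] 0.0 [-0.9 -0.5 -0.1] [0.443 0.896]
pin_hole 0.94 [319.5, 251.5] [0.504  0.1653 0.062 ] [ 0.6 -0.  68.9]
lock_pin 0.67 [315.2, 235.9] [0.5037 0.171  0.046 ] [ 5.6 -2.8 84.9]
rect 0.65 [304.5 238.4 337.7 281.1]
lock_pin r 0.042723988438695015 swing deg 67.35876537579938
obs 0.56 [305.2 237.4 335.2 281.1]
fit tip,x,y [24.82542035 -3.84029757  0.40723145] [-0.92509068  0.58909659  0.92524167 -0.52805903]
46 [4.15620451 0.35037517] [-2.6425393  -1.85482222  2.64303974  1.83404319] 10.386376473191724
34 [-0.37591859  0.38258258] [-1.62638149 -0.40818325  1.62662961  0.43163428] 2.8219811691882706
```

step_arm(commands=[0,0,0,0.5,0,0,0,0,0,0,0.5,0,0,0,0,0,0,0.3,0,0,0,0,0,0,0.1,0,0,0,0,0,0,0,0,0,0])

```text
clock: 24.08
tcp_pos: [0.5042, 0.165, 0.0963]
orientation: [-0.0, 0.85, 0.527, -0.0]
contact_force: [-0.3, -1.3, -0.3]
finger_gap: 0.0
grip_force: 0.0
```

step_arm(commands=[0,0,0,0.08,0,0,0,0,0,0,0.08,0,0,0,0,0,0,0.04,0,0,0,0,0,0,0,0,0,0])

```text
clock: 24.58
tcp_pos: [0.5042, 0.165, 0.0913]
orientation: [-0.0, 0.85, 0.527, -0.0]
contact_force: [-0.8, -0.9, -0.1]
finger_gap: -0.0002
grip_force: 0.0
```

step_arm(commands=[0,0,0,0.04,0,0,0,0,0,0,0.04,0,0,0,0,0,0,0.03,0,0,0,0,0,0,0,0,0,0])

```text
clock: 25.08
tcp_pos: [0.5042, 0.1649, 0.0885]
orientation: [-0.0, 0.85, 0.527, -0.0]
contact_force: [-0.1, 0.6, -0.2]
finger_gap: 0.0
grip_force: 0.0
```

step_arm(commands=[0,0,0,0.04,0,0,0,0,0,0,0,0,0,0])

```text
clock: 25.32
tcp_pos: [0.5042, 0.1649, 0.0875]
orientation: [-0.0, 0.85, 0.527, -0.0]
contact_force: [0.2, -1.1, 0.5]
finger_gap: -0.0002
grip_force: 0.0
```

step_arm(commands=[0,0,0,0.03,0,0,0,0,0,0,0,0,0,0])

```text
clock: 25.58
tcp_pos: [0.5044, 0.165, 0.0872]
orientation: [0.0, 0.85, 0.527, 0.0]
contact_force: [-2.0, -0.7, 6.1]
finger_gap: 0.0003
grip_force: 3.0
```

I feel contact at 87.2 mm with 6 N. With the collar seated the head top should be at 87 mm, so the pin is fully home. I'll retract straight up and check.

step_arm(commands=[0,0,0,-0.1,0,0,0,0,0,0,-0.4,0,0,0,0,0,0,-0.9,0,0,0,0,0,0,-0.9,0,0,0,0,0,0,-0.9,0,0,0])

```text
clock: 26.2
tcp_pos: [0.5042, 0.1649, 0.1682]
orientation: [0.0, 0.85, 0.527, 0.0]
contact_force: [0.3, -0.8, 0.1]
finger_gap: 0.0001
grip_force: 0.0
```

step_arm(commands=[0,0,0,-0.9,0,0,0,0,0,0,0,0,0,0,0,0,0,0,0,0,0])

```text
clock: 26.58
tcp_pos: [0.504, 0.1649, 0.1889]
orientation: [-0.0, 0.85, 0.527, -0.0]
contact_force: [0.4, -0.1, 0.2]
finger_gap: -0.0
grip_force: 0.0
```

```bash
python3 look.py k; python3 pr.py; python3 -c "
from h import *
optics.get_image('top')
for q,z in dict(wheel_top=.086,lock_pin=.034,drift=.006).items(): print(q,[(m['p'],np.round(onz('top',m['location'],z),3)) for m in spotter.mark_of(q,'top')[:2]])"
```

```text
26.575 [0.504  0.1649 0.1889] -0.0 [ 0.1  0.4 -0.2] [0.444 0.896]
pin_hole 0.74 [334.4, 218.1] [0.517  0.1661 0.062 ] [  6.9  11.2 126.9]
wheel_top 0.9 [319.6, 293.6] [0.4846 0.1255 0.086 ] [-4.390e+01  1.000e-01  1.029e+02]
lock_pin 0.82 [318.5, 220.8] [0.5035 0.1658 0.046 ] [  0.6  -0.8 142.9]
rect 0.96 [305.9 214.9 332.6 247.6]
wheel_top r 0.09370858830402946 swing deg 62.909156118626996
lock_pin r 0.04768507360115107 swing deg 64.39212066648575
obs 0.8 [309.  214.  333.3 248.2]
fit tip,x,y [29.94151238 -1.50331733  1.22211849] [-0.97670454  0.67049462  0.97683675 -0.60905426]
46 [3.18072196 1.13904903] [-1.80575358 -0.42689516  1.80597642  0.44832996] 3.4527680218696766
34 [-0.31576842  1.20109606] [-1.17686342  0.40079147  1.17697303 -0.35980852] 1.5301844964790907
wheel_top [(0.61, array([0.484, 0.12 , 0.086]))]
lock_pin []
drift [(0.38, array([ 0.453, -0.316,  0.006]))]
```

The arm is still at about 63° with nothing touching it, and the pin is home.

```bash
python3 -c "
from bench import env
print(env.hand_in())"
```

```text
the job is handed in; nothing more can be done
None
```

The lock pin is pushed fully home through the tension arm into the lock plate; the arm is locked at about 1.1 rad with the robot clear, and the job was handed in at about 27 s of the 72 s allowed.

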